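# Cross-tighten the filter holder cover

### The arm

A 6-joint arm with a two-finger parallel gripper is mounted at the origin on the work surface. World frame = base frame: x ahead of the robot, y to its left, z up, the work surface at z = 0. Lengths are in mm, angles in degrees, forces in N, time in s.
With the tool pointing down it reaches from about 350 to 850 mm from the base axis. Payload 8.1 kg.
Tool frame: the origin (TCP) lies at the very end of the fingers, on their centre line; the grasp point (between the pads) lies 19 mm behind it; z points along the fingers, y is the line along which they close (so a half turn about z gives the same grasp; the last joint's range is limited). The gripper opens to 85 mm and grips with 20 to 120 N. Pads are 22 mm wide; open, the fingers measure 114 mm over their backs; the gripper's body (76 mm by 85 mm) begins 54 mm behind the grasp point. The pads swing forward as they close: fully open they stand 13 mm farther back than shut.
Start: joints at [69.993, 7.471, 85.268, -0, 87.261, -4.893], TCP at [156.428, 579.254, 231.292] pointing down, gripper open.
Joint ranges: [-169.43, 169.43], [-51.17, 129.36], [1.28, 143.12], [-76.62, 256.62], [0, 156.53], [-152.29, 152.29]. Speed limits (degrees/s): [136.94, 136.94, 159.86, 180, 180, 180].

### API

Orientations are given as [roll, pitch, yaw] about the fixed x, y, z axes, in that order (R = Rz(yaw) Ry(pitch) Rx(roll)).
In Python, from bench import * gives the robot as it stands.
- The arm moves only by the tool play_rows, never from a script. Its argument "increments" is a list of rows, each a list of 3 entries, a list of its own where there are three numbers: the gripper's target within -1 to 1 (fully open at 1, half-way at 0, shut at -1), then the shift along the tool's x, y, z in mm, then the turn about the tool's z in rad. A call has 1 to 12 rows; each row shifts and turns the commanded pose from where the row before left it, along the tool's axes as they then stand; what a row does not reach is not made up. A row lasts 1/12 s, in which the tool goes at most 41.7 mm and 7.16 degrees, less where a joint would pass 70% of its speed; a pose out of reach is approached as far as the arm can. A call is refused whole if a number of a shift passes 41.7 or a number of a turn 0.125, either way. A call with a gripper value outside its range is refused whole. The fingers move at their own pace and stop on an object; "force" is the grip in N (left out, the last holds). Time passes only in rows, so rows that do not move let the fingers close. It gives the time, the measured TCP pose, the force, the opening and the grip force at its end, in the units of the state.
- sense(): the state, without advancing time (a new reading comes with each control period).
- snapshot(name): name is "side" or "top" or "wrist"; returns a dict with "color" (384x512x3 uint8, red, green, blue), "intrinsics" (3x3 intrinsics, pixels), "world_from_camera" (4x4, takes a point from camera to world coordinates). Camera axes: x right, y down, z forward; pixel columns grow to the right and rows downward; lengths in mm; the calibration is good to about 2 mm. A picture is of the moment at which its call begins. There is no depth.
- hand_in(): hands the job in; it is judged then, once.
Trained networks look in a picture, given as the dict that the camera call returned (one of the last four; its "shot" number tells which), for a name from the list of things; names that differ only in an ending like _2 or _b are one class to them, and where a whole thing is asked for, a point or a joint stands for the part that bears it (a point fixed in the world has none). Each returns a list of dicts, best first, with "p" (0 to 1); they miss things now and then, are a little off and sometimes report something else, mostly with a low value. They report only what shows in the picture. A call takes as long as a camera call. They do not tell look-alikes from the thing itself.
- find_in(query, picture): "xyz" ([x, y, z] in mm, in the coordinates of the camera as it stood for that picture, good to about 4 mm: the middle of the surface that is visible of it).
- regions_of(query, picture): "mask" (384x512 bool, what is visible of it).
- pinpoint(query, picture): "xyz" ([x, y, z] in mm, in the coordinates of the camera as it stood for that picture, good to about 4 mm: a listed point, or the origin of a listed thing).
The state is a dict: "time": time; "joint_pos": joint angles; "qd": joint speeds; "joint_efforts": joint torques, N m; "tool_pos": TCP position; "tcp_rot": TCP orientation; "ft_force": force on the tool from outside, world axes, zero at the start; "wrist_torque": the same for the moment, N m; "finger_gap": finger opening in mm; "grip_force": force on a finger pad.
Only numpy, scipy, OpenCV 4.12 (cv2) and the standard library are available. Lean on these libraries where they do the work, as an engineer would, in place of code of your own. Each camera call takes 0.05 s, during which the arm holds its last target. There are 200 camera calls.

### The job

Take the orange-handled wrench out of its stand and tighten the four brass cover bolts of the round filter holder clockwise, always crossing to the opposite bolt after the first, in two passes: first give every bolt about a twelfth of a turn, then, again in cross order, tighten each until it stops and its yellow pointer swings into the green band, never as far as the red. Turn the bolts with the wrench only, put the wrench down in the blue tray when done, and leave everything else on the bench where it is.

Things in the scene. Friction and masses are not known exactly. Their poses are not given: they have to be found in the camera images.
- filter: Round stainless plate filter holder fixed to the bench, 164 mm across; flat cover top 80 mm above its origin (centre of its underside), z up. A central port 38 mm across rises to 99 mm. Four bolts stand on a circle of 58 mm radius: bolt 1 at +x, bolt 2 at +y, bolt 3 at -x, bolt 4 at -y of this frame; so 1 faces 3 and 2 faces 4.
- head1 (a point): Centre of the top of brass bolt 1's square head (15 x 15 mm, 20 mm tall, its top 105 mm above the bench, its foot on a round steel collar whose top is at 85 mm). The point's z is up, x and y are square to the head's sides; it turns with the bolt.
- head2 (a point): Centre of the top of brass bolt 2's square head (15 x 15 mm, 20 mm tall, its top 105 mm above the bench, its foot on a round steel collar whose top is at 85 mm). The point's z is up, x and y are square to the head's sides; it turns with the bolt.
- head3 (a point): Centre of the top of brass bolt 3's square head (15 x 15 mm, 20 mm tall, its top 105 mm above the bench, its foot on a round steel collar whose top is at 85 mm). The point's z is up, x and y are square to the head's sides; it turns with the bolt.
- head4 (a point): Centre of the top of brass bolt 4's square head (15 x 15 mm, 20 mm tall, its top 105 mm above the bench, its foot on a round steel collar whose top is at 85 mm). The point's z is up, x and y are square to the head's sides; it turns with the bolt.
- bolt1 (a joint): Turn of bolt 1 against its collar, rad, growing clockwise seen from above (tightening). It starts between 0 and 0.2, turns against a small thread friction (0.05 N m) and comes to a solid stop at 1.05, where it is home. It stays where it is left.
- bolt2 (a joint): Turn of bolt 2 against its collar, rad, growing clockwise seen from above (tightening). It starts between 0 and 0.2, turns against a small thread friction (0.05 N m) and comes to a solid stop at 1.05, where it is home. It stays where it is left.
- bolt3 (a joint): Turn of bolt 3 against its collar, rad, growing clockwise seen from above (tightening). It starts between 0 and 0.2, turns against a small thread friction (0.05 N m) and comes to a solid stop at 1.05, where it is home. It stays where it is left.
- bolt4 (a joint): Turn of bolt 4 against its collar, rad, growing clockwise seen from above (tightening). It starts between 0 and 0.2, turns against a small thread friction (0.05 N m) and comes to a solid stop at 1.05, where it is home. It stays where it is left.
- collar1 (a joint): Clockwise twist, rad, of the spring-held collar under bolt 1 with the yellow pointer. It carries the bolt: the head turns by the sum of both joints. Spring 1 N m per rad: about 0.05 while the bolt runs, then rising with the torque once the bolt is at its stop. Green band 0.2 to 0.5 (N m likewise), red from 0.62. It springs back when the wrench lets go.
- collar2 (a joint): Clockwise twist, rad, of the spring-held collar under bolt 2 with the yellow pointer. It carries the bolt: the head turns by the sum of both joints. Spring 1 N m per rad: about 0.05 while the bolt runs, then rising with the torque once the bolt is at its stop. Green band 0.2 to 0.5 (N m likewise), red from 0.62. It springs back when the wrench lets go.
- collar3 (a joint): Clockwise twist, rad, of the spring-held collar under bolt 3 with the yellow pointer. It carries the bolt: the head turns by the sum of both joints. Spring 1 N m per rad: about 0.05 while the bolt runs, then rising with the torque once the bolt is at its stop. Green band 0.2 to 0.5 (N m likewise), red from 0.62. It springs back when the wrench lets go.
- collar4 (a joint): Clockwise twist, rad, of the spring-held collar under bolt 4 with the yellow pointer. It carries the bolt: the head turns by the sum of both joints. Spring 1 N m per rad: about 0.05 while the bolt runs, then rising with the torque once the bolt is at its stop. Green band 0.2 to 0.5 (N m likewise), red from 0.62. It springs back when the wrench lets go.
- wrench: Box wrench, about 0.26 kg, upright. Origin: centre of the socket mouth (lowest edge), z up. Socket 18.4 mm square inside, sides square to x and y, roof 18 mm up, lowest 6 mm flared to 26 mm; outside 32 mm at the mouth, 26 mm above. Orange flat handle 44 mm along x, 10 mm thick along y, 26 to 94 mm up. On a bolt the mouth rests 87 mm above the bench, with about 0.2 rad free play either way.
- stand: Grey plastic stand fixed to the bench, 70 x 70 mm foot, with a square pocket 38 mm across, floor 6 mm and rim 28 mm above its origin (underside centre); the wrench starts upright in it, in line with its axes.
- tray: Blue tool tray fixed to the bench, 150 x 150 mm outside, walls 4 mm thick and 22 mm high, floor 4 mm above its origin (underside centre).
- weigh_boat: White plastic weighing dish with tablets, 90 mm square, 22 mm high; bystander.
- beaker: Glass beaker 68 mm across, 90 mm high; bystander.
- reagent: Amber bottle 68 mm across, 150 mm high; bystander.
- jar: White jar 56 mm across, 60 mm high; bystander.
- caliper: Caliper lying flat, 190 mm long, 13 mm high; bystander.
- ferrule: Steel ring 50 mm across, 12 mm high, lying flat; bystander.
- spatula: Spatula 170 mm long, lying flat; bystander.
There are look-alikes about, which are no part of the job. What is meant by the wrench is not pink, turquoise or white, and is the smaller of those in its own colour.

How it is judged (in metres and radians):
On the way, in this order (a step that is already met when the one before it is completed fails the run):
1. first pass: one bolt has been advanced past 0.3 rad, the others not yet (((value of joint bolt1 above 0.3 rad and value of joint each of bolt2, bolt3, bolt4 below 0.3 rad) or (value of joint bolt2 above 0.3 rad and value of joint each of bolt1, bolt3, bolt4 below 0.3 rad) or (value of joint bolt3 above 0.3 rad and value of joint each of bolt1, bolt2, bolt4 below 0.3 rad) or (value of joint bolt4 above 0.3 rad and value of joint each of bolt1, bolt2, bolt3 below 0.3 rad))), for 0.1 s.
2. first pass: the opposite bolt is advanced next, the other two not yet (((value of joint each of bolt1, bolt3 above 0.3 rad and value of joint each of bolt2, bolt4 below 0.3 rad) or (value of joint each of bolt2, bolt4 above 0.3 rad and value of joint each of bolt1, bolt3 below 0.3 rad))), for 0.1 s.
3. first pass: a third bolt is advanced (((value of joint each of bolt2, bolt3, bolt4 above 0.3 rad and value of joint bolt1 below 0.3 rad) or (value of joint each of bolt1, bolt3, bolt4 above 0.3 rad and value of joint bolt2 below 0.3 rad) or (value of joint each of bolt1, bolt2, bolt4 above 0.3 rad and value of joint bolt3 below 0.3 rad) or (value of joint each of bolt1, bolt2, bolt3 above 0.3 rad and value of joint bolt4 below 0.3 rad))), for 0.1 s.
4. first pass: all four bolts are advanced past 0.3 rad (value of joint each of bolt1, bolt2, bolt3, bolt4 above 0.3 rad), for 0.1 s.
5. second pass: one bolt is home (past 0.95 rad) with its collar twisted past 0.18 rad (((value of joint bolt1 above 0.95 rad and value of joint each of bolt2, bolt3, bolt4 below 0.95 rad) or (value of joint bolt2 above 0.95 rad and value of joint each of bolt1, bolt3, bolt4 below 0.95 rad) or (value of joint bolt3 above 0.95 rad and value of joint each of bolt1, bolt2, bolt4 below 0.95 rad) or (value of joint bolt4 above 0.95 rad and value of joint each of bolt1, bolt2, bolt3 below 0.95 rad)) and value of joint any of collar1, collar2, collar3, collar4 above 0.18 rad), for 0.1 s.
6. second pass: the opposite bolt is home next, and torqued in the same way (((value of joint each of bolt1, bolt3 above 0.95 rad and value of joint each of bolt2, bolt4 below 0.95 rad) or (value of joint each of bolt2, bolt4 above 0.95 rad and value of joint each of bolt1, bolt3 below 0.95 rad)) and value of joint any of collar1, collar2, collar3, collar4 above 0.18 rad), for 0.1 s.
7. second pass: a third bolt is home and torqued (((value of joint each of bolt2, bolt3, bolt4 above 0.95 rad and value of joint bolt1 below 0.95 rad) or (value of joint each of bolt1, bolt3, bolt4 above 0.95 rad and value of joint bolt2 below 0.95 rad) or (value of joint each of bolt1, bolt2, bolt4 above 0.95 rad and value of joint bolt3 below 0.95 rad) or (value of joint each of bolt1, bolt2, bolt3 above 0.95 rad and value of joint bolt4 below 0.95 rad)) and value of joint any of collar1, collar2, collar3, collar4 above 0.18 rad), for 0.1 s.
8. second pass: the fourth bolt is home and torqued (value of joint each of bolt1, bolt2, bolt3, bolt4 above 0.95 rad and value of joint any of collar1, collar2, collar3, collar4 above 0.18 rad), for 0.1 s.
At the end, for the whole second after the job is handed in: All four bolts home (joints past 0.95 of 1.05 rad); the wrench lies or stands at rest in the tray (its origin within 70 mm of the tray's centre along each side and less than 45 mm above the tray's underside), released (value of joint each of bolt1, bolt2, bolt3, bolt4 above 0.95 rad and x of wrench in the frame of tray between -0.07 and 0.07 m and y of wrench in the frame of tray between -0.07 and 0.07 m and z of wrench in the frame of tray between -0.005 and 0.045 m and linear speed of wrench below 0.02 m/s and contact force between the fingers and wrench below 0.1 N); the robot touches nothing.
It fails at once if a bolt runs past 0.85 rad while another has not yet had its first pass (below 0.3 rad) (value of joint any of bolt1, bolt2, bolt3, bolt4 above 0.85 rad and value of joint any of bolt1, bolt2, bolt3, bolt4 below 0.3 rad).
It fails at once if a bolt is over-tightened: its collar twists past 0.62 rad, into the red (value of joint any of collar1, collar2, collar3, collar4 above 0.62 rad).
It fails at once if the fingers touch the filter holder or its bolts instead of the wrench (contact force between the fingers and filter above 3 N).
It fails at once if a bystander is moved more than 30 mm (distance of any of weigh_boat, beaker, reagent, jar, caliper, ferrule, spatula from where it was at the start of the episode above 0.03 m).
It fails at once if the beaker, bottle or jar is tipped over (angle between any of beaker, reagent, jar's own z axis and vertical above 0.5 rad).
It also fails if it takes over 72 s, if anything falls off the work surface, if the arm or the gripper's body presses on something with over 40 N, if the wrist force passes 120 N, or if a joint passes its speed limit or range.

## Working session

There is one attempt and no reset: what is moved stays moved. The work goes in short steps, Python scripts to look and compute and a tool call to move; the robot and the scene stay as the last step left them, time stands still between calls to the robot, and variables do not carry over. Pictures are saved under pics/ and viewed, at most 10 in all, crops included, and the job is handed in when it is done.

Besides the shell and the picture viewer there is one more tool, called as name(argument=value, ...), one argument or row to a line, values as JSON. play_rows: Moves the arm, as the interface text tells. Its arguments: {"type":"object","properties":{"increments":{"type":"array","items":{"type":"array"}},"force":{"type":"number"}},"required":["increments"]}

```bash
mkdir -p pics; ls
cat > h.py <<'E'
from bench import *
import numpy as np, cv2
def W(s,p): 
    return (np.array(s["world_from_camera"])@np.append(p,1))[:3]
def save(s,n): cv2.imwrite(f"pics/{n}.png",s["color"][:,:,::-1])
def pp(s,qs,f=pinpoint,k=3):
    for q in qs:
        print(q,[(round(d["p"],2),W(s,d["xyz"]).round(0).tolist()) for d in f(q,s)[:k]])
E
python3 - <<'E'
from h import *
a=snapshot("top");b=snapshot("side")
save(a,"top");save(b,"side")
import cv2
cv2.imwrite("pics/both.png",cv2.resize(np.vstack([a["color"],b["color"]])[:,:,::-1],(400,600)))
for s in (a,b):
    pp(s,["wrench","stand","tray","filter","head1","head2","head3","head4","weigh_boat","beaker","reagent","jar","caliper","ferrule","spatula"])
print(sense())
E
```

```text
pics
wrench [(0.97, [499.0, -357.0, -0.0]), (0.81, [532.0, -281.0, 4.0]), (0.81, [374.0, -365.0, -0.0])]
stand [(0.56, [417.0, -254.0, 2.0]), (0.42, [480.0, 40.0, 108.0])]
tray [(0.98, [478.0, 286.0, 5.0])]
filter [(0.86, [528.0, 4.0, -2.0]), (0.44, [678.0, -215.0, 4.0])]
head1 [(0.52, [483.0, 42.0, 110.0]), (0.45, [573.0, -32.0, 102.0]), (0.39, [494.0, -41.0, 104.0])]
head2 [(0.52, [483.0, 42.0, 110.0]), (0.45, [573.0, -32.0, 102.0]), (0.39, [494.0, -41.0, 104.0])]
head3 [(0.52, [483.0, 42.0, 110.0]), (0.45, [573.0, -32.0, 102.0]), (0.39, [494.0, -41.0, 104.0])]
head4 [(0.52, [483.0, 42.0, 110.0]), (0.45, [573.0, -32.0, 102.0]), (0.39, [494.0, -41.0, 104.0])]
weigh_boat [(0.68, [758.0, 221.0, 2.0])]
beaker [(0.94, [679.0, -213.0, 1.0]), (0.3, [480.0, 287.0, 3.0])]
reagent [(0.84, [642.0, -362.0, 2.0]), (0.67, [719.0, 2.0, -2.0])]
jar [(0.65, [759.0, 220.0, 3.0]), (0.62, [674.0, 398.0, 4.0])]
caliper [(0.74, [719.0, -0.0, -5.0])]
ferrule [(0.71, [644.0, 173.0, 1.0])]
spatula [(0.9, [808.0, -61.0, -1.0])]
wrench [(0.84, [498.0, -364.0, -4.0]), (0.83, [307.0, -299.0, -1.0]), (0.52, [42
[... 930 characters left out ...]
9.0, 103.0])]
{'time': 1.6, 'joint_pos': array([ 6.99940478e+01,  7.46997033e+00,  8.52692281e+01, -1.50481244e-03,
        8.72591345e+01, -4.89469632e+00]), 'qd': array([ 0.04984087, -0.05367721, -0.00230559,  0.07622391, -0.04084433,
       -0.05473036]), 'joint_efforts': array([ 5.34869105e-04, -5.69320858e+01, -5.00839770e+01, -1.16602737e-04,
        1.76260870e-03,  6.99432491e-06]), 'tool_pos': array([156.42334511, 579.25883031, 231.29099461]), 'tcp_rot': array([1.79998467e+02, 1.63985614e-03, 1.64888816e+02]), 'ft_force': array([ 0.24131445,  0.84881672, -0.737534  ]), 'wrist_torque': array([ 0.00726742,  0.01900153, -0.02577357]), 'grip_force': 0.0, 'finger_gap': 85.37231071593811}
```

View pics/top.png

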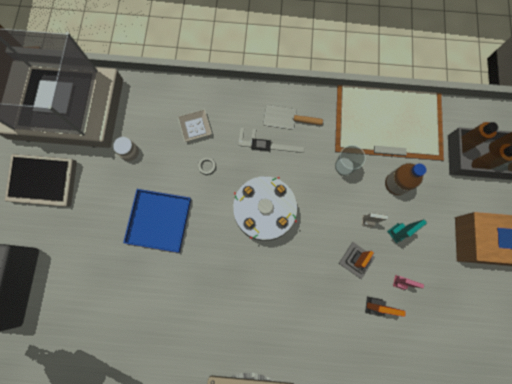

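View pics/side.png

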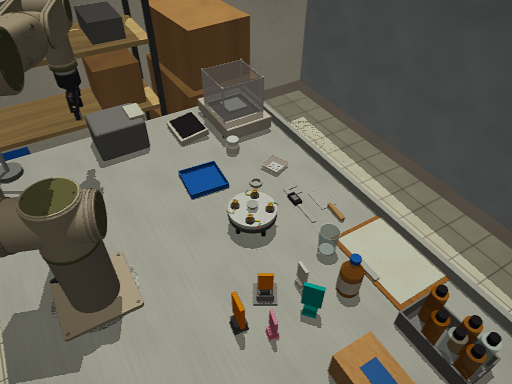

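The top picture shows the orange wrench in its stand at px (360,258), with the larger orange look-alike at (385,308). The filter is at (265,208) and the blue tray at (158,220).

play_rows(
  increments=[
    [1, [-28.3, -25.4, -5], 0],
    [1, [-28.3, -25.4, -5], 0],
    [1, [-28.3, -25.4, -5], 0],
    [1, [-28.3, -25.4, -5], 0],
    [1, [-28.3, -25.4, -5], 0],
    [1, [-28.3, -25.4, -5], 0],
    [1, [-28.3, -25.4, -5], 0],
    [1, [-28.3, -25.4, -5], 0],
    [1, [-28.3, -25.4, -5], 0],
  ],
  force=100,
)

```text
time: 2.35
tool_pos: [343.3, 290.5, 276.8]
tcp_rot: [180.0, 0.0, 164.9]
ft_force: [0.2, 0.3, -0.0]
finger_gap: 85.4
grip_force: 0.0
```

play_rows(
  increments=[
    [1, [-28.3, -25.4, -5], 0],
    [1, [-28.3, -25.4, -5], 0],
    [1, [-28.3, -25.4, -5], 0],
    [1, [-28.3, -25.4, -5], 0],
    [1, [-28.3, -25.4, -5], 0],
    [1, [-28.3, -25.4, -5], 0],
    [1, [-28.3, -25.4, -5], 0],
    [1, [-28.3, -25.4, -5], 0],
    [1, [-28.3, -25.4, -5], 0],
    [1, [0, 0, 0], 0],
  ],
)

```text
time: 3.18
tool_pos: [531.4, -0.5, 321.5]
tcp_rot: [-179.9, 0.1, 164.6]
ft_force: [1.0, 0.2, -0.0]
finger_gap: 85.5
grip_force: 0.0
```

```bash
cat >> h.py <<'E'
def st():
    s=sense(); print({k:np.round(s[k],2).tolist() for k in ("time","joint_pos","tool_pos","tcp_rot","ft_force","wrist_torque","finger_gap","grip_force")}); return s
E
python3 - <<'E'
from h import *
st()
s=snapshot("wrist");save(s,"w1")
print(np.array(s["world_from_camera"]).round(2),s["intrinsics"])
import pickle;pickle.dump(s,open("w1.pkl","wb"))
pp(s,["filter","head1"],k=5)
E
```

```text
{'time': 3.18, 'joint_pos': [-5.49, -4.4, 88.02, -0.13, 96.29, -80.11], 'tool_pos': [531.43, -0.49, 321.54], 'tcp_rot': [-179.89, 0.1, 164.6], 'ft_force': [1.01, 0.22, -0.05], 'wrist_torque': [0.02, -0.02, 0.02], 'finger_gap': 85.48, 'grip_force': 0.0}
[[ 2.7000e-01  9.2000e-01  2.9000e-01  4.5935e+02]
 [ 9.6000e-01 -2.5000e-01 -8.0000e-02  2.0940e+01]
 [-0.0000e+00  3.0000e-01 -9.5000e-01  4.6420e+02]
 [ 0.0000e+00  0.0000e+00  0.0000e+00  1.0000e+00]] [[264.98101638   0.         256.6140834 ]
 [  0.         264.98101638 192.25020889]
 [  0.           0.           1.        ]]
filter [(0.66, [527.0, 3.0, -0.0])]
head1 [(0.62, [496.0, -41.0, 105.0]), (0.54, [565.0, 48.0, 107.0]), (0.47, [483.0, 42.0, 110.0]), (0.42, [573.0, -28.0, 104.0])]
```

View pics/w1.png

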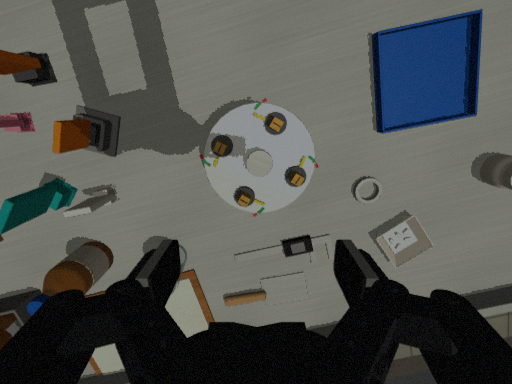

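The wrist picture shows the four brass heads at about (275,123), (296,177), (245,196) and (222,146). The port is at (260,162) and the stand at (98,132).

```bash
cat >> h.py <<'E'
def ray(s,u,v,z):
    T=np.array(s["world_from_camera"]);K=np.array(s["intrinsics"])
    d=T[:3,:3]@np.linalg.inv(K)@np.array([u,v,1.]); o=T[:3,3]
    return o+d*(z-o[2])/d[2]
def rect(s,zw,c,half,px=0.25):
    "orthorectified patch at height zw, centred on world c; rows=+x down.. col=+y"
    n=int(2*half/px); T=np.linalg.inv(np.array(s["world_from_camera"]));K=np.array(s["intrinsics"])
    g=np.arange(n)*px-half; Y,X=np.meshgrid(g,g)   # row -> x from +half, col -> y
    P=np.stack([c[0]-X,c[1]-Y,np.full_like(X,zw),np.ones_like(X)],-1)@T.T
    q=P[...,:3]@K.T; m=(q[...,:2]/q[...,2:]).astype(np.float32)
    return cv2.remap(s["color"],m[...,0],m[...,1],cv2.INTER_CUBIC)
E
python3 - <<'E'
from h import *
import pickle
s=pickle.load(open("w1.pkl","rb"))
tiles=[]
for c in [(495,-41),(565,48),(483,42),(573,-30)]:
    im=rect(s,105,c,20,.1)
    h=cv2.cvtColor(im,cv2.COLOR_RGB2HSV)
    m=((h[...,0]>8)&(h[...,0]<28)&(h[...,1]>120)&(h[...,2]>110)).astype(np.uint8)
    m=cv2.morphologyEx(m,cv2.MORPH_OPEN,np.ones((25,25)))
    n,l,stt,cen=cv2.connectedComponentsWithStats(m); 
    k=1+np.argmin(np.linalg.norm(cen[1:]-200,axis=1)) 
    cnt=max(cv2.findContours((l==k).astype(np.uint8),0,1)[0],key=len)
    (cx,cy),(w,hh),a=cv2.minAreaRect(cnt)
    # image rows = -x, cols=-y : angle of col-axis edge a (cw in image, x->right,y down) 
    print(c,"world",c[0]-(cy-200)*.1,c[1]-(cx-200)*.1,"size",w*.1,hh*.1,"ang",a)
    o=im.copy();cv2.drawContours(o,[cnt],-1,(0,0,255),2);tiles.append(np.hstack([im,o])[::1])
g=np.vstack([np.hstack(tiles[:2]),np.hstack(tiles[2:])])
cv2.imwrite("pics/heads.png",cv2.resize(g,(800,400))[:,:,::-1])
E
```

```text
(495, -41) world 512.2 -54.05 size 3.6 3.3000000000000003 ang 90.0
(565, 48) world 562.4039962768554 47.189884948730466 size 6.0826763153076175 14.051548767089844 ang 46.63658142089844
(483, 42) world 481.09178771972654 42.86628112792969 size 14.068672180175781 6.493735504150391 ang 45.881404876708984
(573, -30) world 572.3824310302734 -28.660867309570314 size 13.804467773437501 6.0827377319335945 ang 46.16913986206055
```

View pics/heads.png

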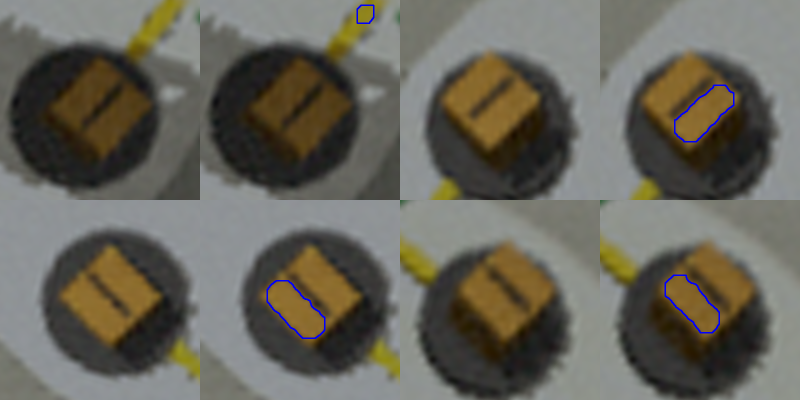

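play_rows(
  increments=[
    [1, [3, -39, 3], 0],
    [1, [3, -39, 3], 0],
    [1, [3, -39, 3], 0],
    [1, [3, -39, 3], 0],
    [1, [3, -39, 3], 0],
    [1, [3, -39, 3], 0],
    [1, [0, 0, 0], 0],
  ],
)

```text
time: 3.92
tool_pos: [448.0, -220.0, 302.6]
tcp_rot: [-179.9, -0.1, 164.7]
ft_force: [0.5, 0.5, 0.0]
finger_gap: 85.4
grip_force: 0.0
```

Run:
```python
from h import *
st()
s=snapshot("wrist");save(s,"w2")
import pickle;pickle.dump(s,open("w2.pkl","wb"))
pp(s,["stand","wrench"],k=5)
```

```text
{'time': 3.92, 'joint_pos': [-31.94, -9.33, 94.52, -0.14, 94.84, -106.63], 'tool_pos': [448.01, -220.01, 302.55], 'tcp_rot': [-179.87, -0.07, 164.68], 'ft_force': [0.46, 0.53, 0.03], 'wrist_torque': [-0.04, 0.0, -0.01], 'finger_gap': 85.39, 'grip_force': 0.0}
stand [(0.83, [423.0, -254.0, 1.0])]
wrench [(0.94, [530.0, -281.0, 1.0]), (0.89, [503.0, -362.0, -3.0]), (0.85, [308.0, -298.0, -1.0]), (0.84, [367.0, -366.0, -1.0]), (0.67, [422.0, -250.0, 7.0])]
```

View pics/w2.png

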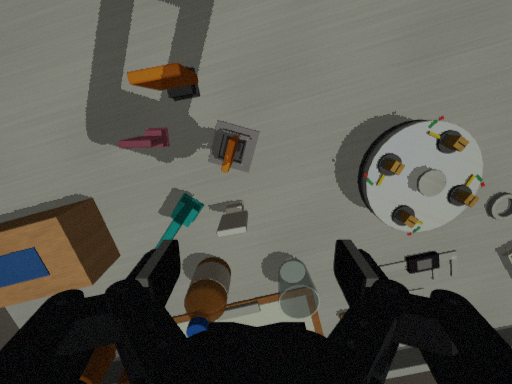

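The heads sit on a circle centred at about (529.4, 4.3) with their axes at 52°, and each head is turned to about 44°. In the new picture the stand is at px (235,146) and the orange handle at (230,153).

Run:
```python
from h import *
import pickle
s=pickle.load(open("w2.pkl","rb"))
a=rect(s,100,(422,-253),50,.25);b=rect(s,0,(422,-253),50,.25)
cv2.imwrite("pics/st.png",np.hstack([a,b])[:,:,::-1])
```

```text
(no output)
```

View pics/st.png

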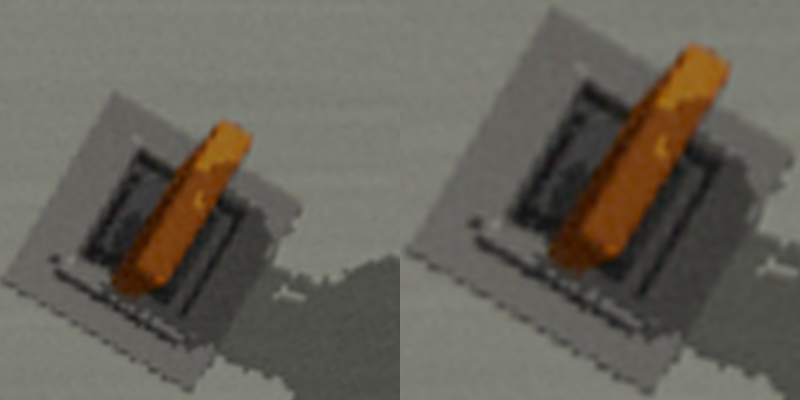

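play_rows(
  increments=[
    [1, [0, 0, 0], 0.086],
    [1, [0, 0, 0], 0.085],
    [1, [0, 0, 0], 0.085],
    [1, [3.2, -20.4, 20], 0],
    [1, [3.3, -20.3, 20], 0],
    [1, [0, 0, 38], 0],
    [1, [0, 0, 38], 0],
    [1, [0, 0, 38], 0],
    [1, [0, 0, 30], 0],
    [1, [0, 0, 0], 0],
  ],
)

```text
time: 4.9
tool_pos: [421.6, -243.2, 112.4]
tcp_rot: [179.9, -0.6, 150.4]
ft_force: [-1.7, 0.4, -1.0]
finger_gap: 85.4
grip_force: 0.0
```

Run:
```python
from h import *
st()
s=snapshot("wrist");save(s,"w3")
```

```text
{'time': 4.9, 'joint_pos': [-36.04, -4.34, 110.04, 0.03, 74.95, -96.44], 'tool_pos': [421.62, -243.24, 112.38], 'tcp_rot': [179.9, -0.64, 150.4], 'ft_force': [-1.7, 0.38, -1.04], 'wrist_torque': [0.04, 0.03, -0.02], 'finger_gap': 85.37, 'grip_force': 0.0}
```

View pics/w3.png

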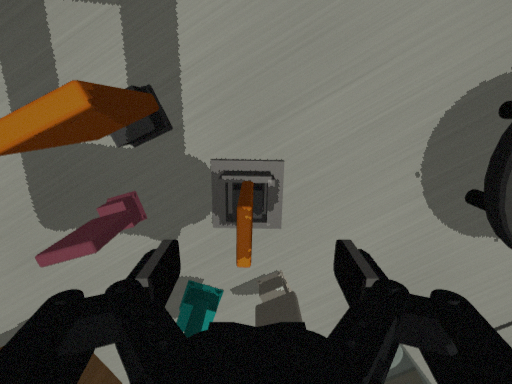

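The fingers straddle the handle, which is at px (245,225) and parallel to the pads. I'll settle the arm before correcting sideways.

play_rows(
  increments=[
    [1, [0, 0, 0], 0],
    [1, [0, 0, 0], 0],
  ],
)

```text
time: 5.12
tool_pos: [426.8, -248.6, 122.4]
tcp_rot: [-180.0, 0.2, 150.3]
ft_force: [0.4, 0.2, 1.3]
finger_gap: 85.5
grip_force: 0.0
```

play_rows(
  increments=[
    [1, [2.4, -6, 20], 0],
    [1, [0, 0, 26], 0],
    [1, [0, 0, 26], 0],
    [1, [0, 0, 0], 0],
    [1, [0, 0, 0], 0],
    [-1, [0, 0, 0], 0],
    [-1, [0, 0, 0], 0],
    [-1, [0, 0, 0], 0],
    [-1, [0, 0, 0], 0],
    [-1, [0, 0, 0], 0],
    [-1, [0, 0, 0], 0],
    [-1, [0, 0, 0], 0],
  ],
  force=100,
)

```text
time: 6.12
tool_pos: [419.9, -252.5, 47.8]
tcp_rot: [-180.0, 0.0, 150.2]
ft_force: [-1.3, -0.3, 4.3]
finger_gap: 9.0
grip_force: 97.4
```

play_rows(
  increments=[
    [-1, [0, 0, 0], 0],
    [-1, [0, 0, 0], 0],
    [-1, [0, 0, 0], 0],
  ],
)

```text
time: 6.37
tool_pos: [420.0, -252.5, 47.8]
tcp_rot: [-180.0, 0.0, 150.2]
ft_force: [-0.8, -1.1, 4.7]
finger_gap: 8.9
grip_force: 97.6
```

play_rows(
  increments=[
    [-1, [0, 0, -20], 0],
    [-1, [0, 0, -35], 0],
    [-1, [0, 0, -35], 0],
    [-1, [0, 0, -37], 0],
    [-1, [6.8, 36.6, 0], 0],
    [-1, [6.8, 36.6, 0], 0],
    [-1, [6.8, 36.6, 0], 0],
    [-1, [6.8, 36.6, 0], 0],
    [-1, [6.8, 36.6, 0], 0],
    [-1, [6.8, 36.6, 0], 0],
    [-1, [0, 0, 0], 0.1],
    [-1, [0, 0, 0], 0.1],
  ],
)

```text
time: 7.37
tool_pos: [493.1, -38.8, 173.3]
tcp_rot: [-180.0, -0.1, 138.8]
ft_force: [0.0, -0.7, -2.0]
finger_gap: 9.0
grip_force: 98.4
```

play_rows(
  increments=[
    [-1, [0, 0, 0], 0.085],
    [-1, [0, 0, 0], 0],
    [-1, [0, 0, 0], 0],
    [-1, [0, 0, 0], 0],
  ],
)

```text
time: 7.7
tool_pos: [493.0, -41.5, 173.8]
tcp_rot: [-180.0, -0.0, 134.0]
ft_force: [-0.2, -0.3, -1.5]
finger_gap: 9.0
grip_force: 98.4
```

Run:
```python
from h import *
st()
s=snapshot("wrist");save(s,"w4");t=snapshot("side")
import pickle;pickle.dump((s,t),open("w4.pkl","wb"))
for c in (s,t): pp(c,["wrench","head1"],k=5)
cv2.imwrite("pics/w4c.png",np.hstack([cv2.resize(s["color"],(400,300)),cv2.resize(t["color"][160:260,190:323],(400,300),interpolation=2)])[:,:,::-1])
```

```text
{'time': 7.7, 'joint_pos': [-10.75, -7.0, 105.83, 0.0, 81.22, -54.79], 'tool_pos': [493.02, -41.49, 173.83], 'tcp_rot': [-179.97, -0.04, 134.04], 'ft_force': [-0.2, -0.34, -1.55], 'wrist_torque': [-0.02, 0.04, -0.01], 'finger_gap': 9.05, 'grip_force': 98.44}
wrench [(0.8, [494.0, -40.0, 131.0]), (0.58, [367.0, -368.0, 3.0]), (0.57, [308.0, -299.0, -1.0]), (0.51, [530.0, -282.0, -1.0])]
head1 [(0.94, [485.0, 42.0, 108.0]), (0.73, [575.0, -31.0, 107.0]), (0.62, [566.0, 48.0, 106.0]), (0.47, [494.0, -39.0, 106.0])]
wrench [(0.83, [501.0, -363.0, -4.0]), (0.62, [305.0, -299.0, -1.0]), (0.54, [529.0, -288.0, -3.0]), (0.52, [372.0, -367.0, -4.0]), (0.51, [494.0, -42.0, 129.0])]
head1 [(0.56, [571.0, -31.0, 105.0]), (0.45, [484.0, 37.0, 104.0]), (0.38, [490.0, -46.0, 100.0])]
```

View pics/w4c.png

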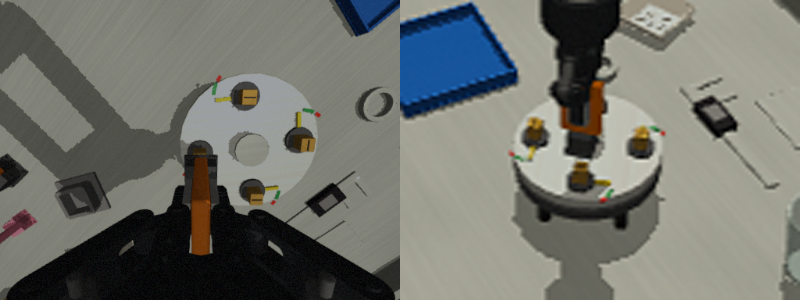

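The wrench is above the first bolt (seen in the left view at (200,160)), and both cameras agree it is centred on it. I'll lower it now.

play_rows(
  increments=[
    [-1, [0, 0, 15], 0],
    [-1, [0, 0, 10], 0],
    [-1, [0, 0, 7], 0],
    [-1, [0, 0, 5], 0],
    [-1, [0, 0, 4], 0],
    [-1, [0, 0, 0], 0],
    [-1, [0, 0, 0], 0],
  ],
)

```text
time: 8.58
tool_pos: [493.3, -41.4, 133.3]
tcp_rot: [-180.0, -0.0, 133.9]
ft_force: [-0.3, 0.1, -2.3]
finger_gap: 8.7
grip_force: 98.6
```

```bash
python3 -c "
from h import *
st()"
```

```text
{'time': 8.58, 'joint_pos': [-10.73, -4.93, 108.28, -0.0, 76.66, -54.63], 'tool_pos': [493.34, -41.41, 133.31], 'tcp_rot': [-179.99, -0.01, 133.89], 'ft_force': [-0.32, 0.1, -2.28], 'wrist_torque': [-0.03, 0.05, 0.01], 'finger_gap': 8.66, 'grip_force': 98.57}
```

play_rows(
  increments=[
    [-1, [0, 0, 2.5], 0],
    [-1, [0, 0, 0], 0.11],
    [-1, [0, 0, 0], 0.11],
    [-1, [0, 0, 0], 0.11],
  ],
)

```text
time: 8.92
tool_pos: [492.7, -41.7, 130.8]
tcp_rot: [-179.9, -0.0, 114.7]
ft_force: [-4.3, -0.9, -0.9]
finger_gap: 8.6
grip_force: 98.6
```

```bash
python3 -c "
from h import *
st()"
```

```text
{'time': 8.92, 'joint_pos': [-10.75, -4.81, 108.44, -0.05, 76.45, -35.41], 'tool_pos': [492.67, -41.7, 130.77], 'tcp_rot': [-179.9, -0.01, 114.68], 'ft_force': [-4.31, -0.86, -0.93], 'wrist_torque': [-0.24, 0.84, 0.08], 'finger_gap': 8.57, 'grip_force': 98.64}
```

play_rows(
  increments=[
    [-1, [0, 0, 0], 0.11],
    [-1, [0, 0, 0], 0.11],
    [-1, [0, 0, 0], 0.11],
    [-1, [0, 0, 0], 0],
    [-1, [0, 0, 0], 0],
    [-1, [0, 0, 0], 0],
  ],
)

```text
time: 9.42
tool_pos: [492.9, -41.6, 130.7]
tcp_rot: [-179.9, 0.0, 96.3]
ft_force: [-5.3, -1.9, -0.8]
finger_gap: 8.9
grip_force: 98.7
```

```bash
python3 -c "
from h import *
st()"
```

```text
{'time': 9.42, 'joint_pos': [-10.74, -4.8, 108.44, -0.03, 76.42, -17.02], 'tool_pos': [492.86, -41.58, 130.74], 'tcp_rot': [-179.94, 0.01, 96.29], 'ft_force': [-5.27, -1.88, -0.75], 'wrist_torque': [-0.31, 1.06, 0.1], 'finger_gap': 8.88, 'grip_force': 98.72}
```

play_rows(
  increments=[
    [-1, [0, 0, 0], -0.125],
    [-1, [0, 0, 0], -0.125],
    [-1, [0, 0, -10], 0],
    [-1, [0, 0, -20], -0.1],
    [-1, [0, 0, 0], -0.1],
    [-1, [0, 0, 0], -0.1],
    [-1, [0, 0, 0], -0.11],
    [-1, [5.4, 38.3, 0], 0],
    [-1, [5.4, 38.3, 0], 0],
    [-1, [5.3, 38.3, 0], 0],
    [-1, [0, 0, 0], 0],
    [-1, [0, 0, 0], 0],
  ],
)

```text
time: 10.42
tool_pos: [566.4, 51.7, 161.4]
tcp_rot: [179.9, 0.0, 133.9]
ft_force: [-0.9, 0.0, -2.8]
finger_gap: 8.6
grip_force: 99.2
```

Run:
```python
from h import *
st()
s=snapshot("wrist");t=snapshot("side");u=snapshot("top")
for c in (s,t,u): pp(c,["wrench"],k=5)
pp(s,["head1"],k=4)
tl=[cv2.resize(rect(s,105,c,20,.2),(200,200)) for c in [(493.7,-41.4),(565,50),(484,40),(575,-31)]]
cv2.imwrite("pics/w5.png",np.hstack(tl)[:,:,::-1])
```

```text
{'time': 10.42, 'joint_pos': [0.03, 5.04, 95.25, 0.02, 79.63, -43.91], 'tool_pos': [566.36, 51.66, 161.44], 'tcp_rot': [179.93, 0.03, 133.93], 'ft_force': [-0.85, 0.05, -2.75], 'wrist_torque': [-0.0, 0.03, -0.0], 'finger_gap': 8.64, 'grip_force': 99.24}
wrench [(0.85, [504.0, -364.0, 0.0]), (0.58, [530.0, -283.0, -3.0]), (0.57, [570.0, 52.0, 121.0]), (0.4, [577.0, -31.0, 103.0])]
wrench [(0.87, [501.0, -363.0, -0.0]), (0.82, [369.0, -372.0, -5.0]), (0.79, [529.0, -282.0, -4.0]), (0.74, [304.0, -300.0, 1.0]), (0.69, [566.0, 48.0, 119.0])]
wrench [(0.91, [504.0, -358.0, -1.0]), (0.76, [305.0, -299.0, -0.0]), (0.72, [371.0, -367.0, -1.0]), (0.68, [669.0, 400.0, 3.0]), (0.61, [568.0, 48.0, 118.0])]
head1 [(0.89, [482.0, 38.0, 104.0]), (0.78, [578.0, -31.0, 107.0]), (0.72, [497.0, -39.0, 107.0]), (0.61, [567.0, 52.0, 108.0])]
```

View pics/w5.png

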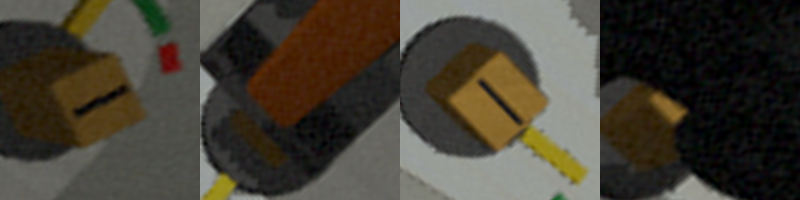

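Bolt 1 turned about 24°, with its slot now at roughly 20° slope in the first tile. Next is the opposite bolt.

play_rows(
  increments=[
    [-1, [0, -1.5, 10], 0],
    [-1, [0, 0, 8], 0],
    [-1, [0, 0, 7], 0],
    [-1, [0, 0, 5.5], 0],
    [-1, [0, 0, 0], 0],
    [-1, [0, 0, 0], 0],
  ],
)

```text
time: 11.27
tool_pos: [563.7, 48.8, 129.7]
tcp_rot: [-180.0, -0.0, 133.9]
ft_force: [0.1, -0.0, -3.0]
finger_gap: 9.1
grip_force: 99.2
```

play_rows(
  increments=[
    [-1, [0, 1.5, -1], 0],
    [-1, [0, 0, 0], 0.11],
    [-1, [0, 0, 0], 0.11],
    [-1, [0, 0, 0], 0.11],
    [-1, [0, 0, 0], 0.11],
    [-1, [0, 0, 0], 0.11],
    [-1, [0, 0, 0], 0.11],
    [-1, [0, 0, 0], 0],
    [-1, [0, 0, 0], 0],
    [-1, [0, 0, 0], 0],
  ],
)

```text
time: 12.1
tool_pos: [564.2, 49.8, 130.7]
tcp_rot: [-179.9, -0.0, 96.3]
ft_force: [-3.8, -1.1, -2.0]
finger_gap: 8.8
grip_force: 99.2
```

```bash
python3 -c "
from h import *
st()"
```

```text
{'time': 12.1, 'joint_pos': [-0.14, 6.41, 97.13, -0.01, 76.58, -6.42], 'tool_pos': [564.22, 49.79, 130.67], 'tcp_rot': [-179.89, -0.0, 96.29], 'ft_force': [-3.8, -1.14, -1.99], 'wrist_torque': [-0.23, 0.9, 0.04], 'finger_gap': 8.84, 'grip_force': 99.16}
```

play_rows(
  increments=[
    [-1, [0, 0, 0], -0.125],
    [-1, [0, 0, 0], -0.125],
    [-1, [0, 0, -10], 0],
    [-1, [0, 0, -20], -0.1],
    [-1, [0, 0, 0], -0.1],
    [-1, [0, 0, 0], -0.1],
    [-1, [0, 0, 0], -0.11],
    [-1, [16.5, -21.7, 0], 0],
    [-1, [16.5, -21.7, 0], 0],
    [-1, [16.4, -21.8, 0], 0],
    [-1, [0, 0, 0], 0],
    [-1, [0, 0, 0], 0],
  ],
)

```text
time: 13.1
tool_pos: [483.5, 40.2, 162.3]
tcp_rot: [179.9, 0.1, 133.7]
ft_force: [0.4, -0.3, -0.9]
finger_gap: 8.9
grip_force: 99.2
```

play_rows(
  increments=[
    [-1, [0, 0, 0], 0],
    [-1, [0, 0, 10], 0],
    [-1, [0, 0, 8], 0],
    [-1, [0, 0, 7], 0],
    [-1, [0, 0, 4.5], 0],
    [-1, [0, 0, 0], 0],
    [-1, [0, 0, 0], 0],
  ],
)

```text
time: 13.68
tool_pos: [483.3, 40.3, 130.9]
tcp_rot: [-179.9, -0.1, 133.9]
ft_force: [-1.0, -0.7, -0.9]
finger_gap: 8.8
grip_force: 99.3
```

play_rows(
  increments=[
    [-1, [0, 0, 0], 0.11],
    [-1, [0, 0, 0], 0.11],
    [-1, [0, 0, 0], 0.11],
    [-1, [0, 0, 0], 0.11],
    [-1, [0, 0, 0], 0.11],
    [-1, [0, 0, 0], 0.11],
    [-1, [0, 0, 0], 0],
    [-1, [0, 0, 0], 0],
    [-1, [0, 0, 0], 0],
  ],
)

```text
time: 14.43
tool_pos: [482.9, 39.9, 131.5]
tcp_rot: [-179.9, 0.0, 96.3]
ft_force: [-5.3, -2.9, -1.4]
finger_gap: 8.9
grip_force: 99.4
```

```bash
python3 -c "
from h import *
st()"
```

```text
{'time': 14.43, 'joint_pos': [-1.31, -6.42, 109.87, -0.04, 76.67, -7.63], 'tool_pos': [482.93, 39.93, 131.47], 'tcp_rot': [-179.88, 0.02, 96.32], 'ft_force': [-5.3, -2.92, -1.4], 'wrist_torque': [-0.52, 1.03, 0.05], 'finger_gap': 8.94, 'grip_force': 99.42}
```

play_rows(
  increments=[
    [-1, [0, 0, 0], -0.125],
    [-1, [0, 0, 0], -0.125],
    [-1, [0, 0, -10], 0],
    [-1, [0, 0, -20], -0.1],
    [-1, [0, 0, 0], -0.1],
    [-1, [0, 0, 0], -0.1],
    [-1, [0, 0, 0], -0.11],
    [-1, [-38.3, 5.3, 0], 0],
    [-1, [-38.3, 5.3, 0], 0],
    [-1, [-38.3, 5.2, 0], 0],
    [-1, [0, 0, 0], 0],
    [-1, [0, 0, 0], 0],
  ],
)

```text
time: 15.43
tool_pos: [576.2, -32.9, 161.9]
tcp_rot: [180.0, -0.0, 133.7]
ft_force: [-0.6, 0.8, -1.9]
finger_gap: 9.0
grip_force: 99.4
```

play_rows(
  increments=[
    [-1, [0, 0, 0], 0],
    [-1, [0, 0, 10], 0],
    [-1, [0, 0, 8], 0],
    [-1, [0, 0, 7], 0],
    [-1, [0, 0, 5], 0],
    [-1, [0, 0, 0], 0],
    [-1, [0, 0, 0], 0],
  ],
)

```text
time: 16.02
tool_pos: [574.2, -31.3, 131.2]
tcp_rot: [-180.0, -0.0, 133.9]
ft_force: [-0.3, -0.4, -1.9]
finger_gap: 8.5
grip_force: 99.4
```

play_rows(
  increments=[
    [-1, [0, 0, 0], 0.11],
    [-1, [0, 0, 0], 0.11],
    [-1, [0, 0, 0], 0.11],
    [-1, [0, 0, 0], 0.11],
    [-1, [0, 0, 0], 0.11],
    [-1, [0, 0, 0], 0.11],
    [-1, [0, 0, 0], 0],
    [-1, [0, 0, 0], 0],
    [-1, [0, 0, 0], 0],
  ],
)

```text
time: 16.77
tool_pos: [574.3, -31.6, 131.9]
tcp_rot: [-179.9, -0.0, 96.3]
ft_force: [-4.9, -0.7, -0.4]
finger_gap: 8.9
grip_force: 99.6
```

Run:
```python
from h import *
st()
s=snapshot("wrist");pp(s,["head1"],k=4)
tl=[rect(s,105,c,20,.2) for c in [(493.7,-41.4),(565,50),(484,40),(575,-31)]]
tl=np.hstack(tl)
cv2.imwrite("pics/w6.png",np.vstack([tl,cv2.resize(s["color"],(533,400))[:,:,:] if 0 else cv2.resize(s["color"][60:260,56:456],(800,400))])[:,:,::-1])
```

```text
{'time': 16.77, 'joint_pos': [-8.25, 7.61, 95.69, -0.01, 76.75, -14.54], 'tool_pos': [574.34, -31.65, 131.9], 'tcp_rot': [-179.94, -0.0, 96.29], 'ft_force': [-4.94, -0.73, -0.44], 'wrist_torque': [-0.11, 1.05, 0.01], 'finger_gap': 8.85, 'grip_force': 99.63}
head1 [(0.92, [563.0, 49.0, 105.0]), (0.68, [484.0, 42.0, 107.0]), (0.63, [495.0, -41.0, 103.0])]
```

View pics/w6.png

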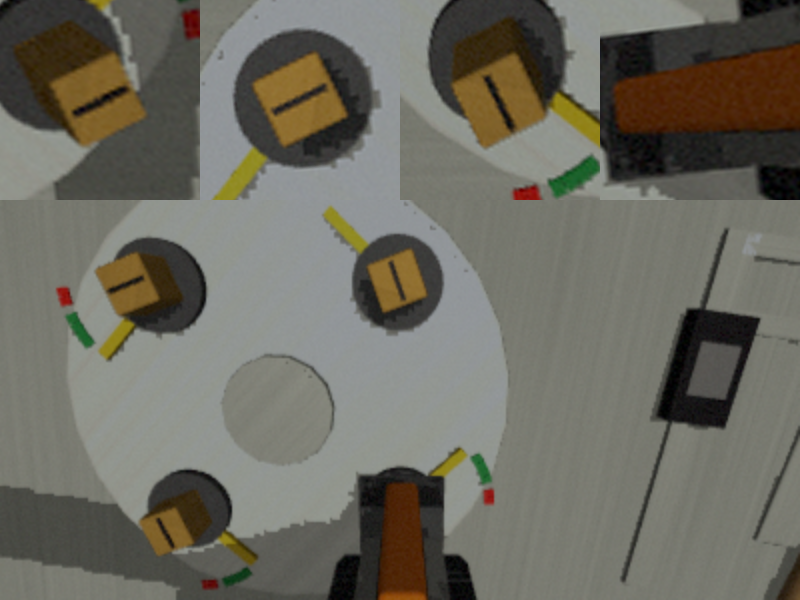

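All four heads turned by about 24°, so the bolts are near 0.55 rad. I'll start the second pass on this one, watching the torque.

play_rows(
  increments=[
    [-1, [0, 0, 0], 0.1],
    [-1, [0, 0, 0], 0.1],
    [-1, [0, 0, 0], 0.1],
    [-1, [0, 0, 0], 0.1],
    [-1, [0, 0, 0], 0.1],
    [-1, [0, 0, 0], 0],
    [-1, [0, 0, 0], 0],
  ],
)

```text
time: 17.45
tool_pos: [574.6, -31.7, 131.8]
tcp_rot: [-180.0, 0.0, 67.7]
ft_force: [-5.7, -0.3, -0.5]
finger_gap: 8.4
grip_force: 99.6
```

```bash
python3 -c "
from h import *
st()"
```

```text
{'time': 17.45, 'joint_pos': [-8.25, 7.62, 95.68, -0.01, 76.72, 14.04], 'tool_pos': [574.56, -31.67, 131.84], 'tcp_rot': [-179.97, 0.02, 67.71], 'ft_force': [-5.69, -0.35, -0.5], 'wrist_torque': [-0.15, 1.06, 0.01], 'finger_gap': 8.41, 'grip_force': 99.61}
```

play_rows(
  increments=[
    [-1, [0, 0, 0], 0.1],
    [-1, [0, 0, 0], 0.05],
    [-1, [0, 0, 0], 0],
    [-1, [0, 0, 0], 0],
  ],
)

```text
time: 17.78
tool_pos: [574.6, -31.7, 131.8]
tcp_rot: [-180.0, 0.0, 59.2]
ft_force: [-5.1, -0.5, -0.4]
finger_gap: 8.7
grip_force: 99.6
```

```bash
python3 -c "
from h import *
st()"
```

```text
{'time': 17.78, 'joint_pos': [-8.25, 7.63, 95.68, -0.01, 76.72, 22.6], 'tool_pos': [574.63, -31.69, 131.82], 'tcp_rot': [-179.99, 0.02, 59.16], 'ft_force': [-5.11, -0.51, -0.42], 'wrist_torque': [-0.21, 1.0, 0.09], 'finger_gap': 8.66, 'grip_force': 99.65}
```

play_rows(
  increments=[
    [-1, [0, 0, 0], 0.06],
    [-1, [0, 0, 0], 0.06],
    [-1, [0, 0, 0], 0],
    [-1, [0, 0, 0], 0],
    [-1, [0, 0, 0], 0],
  ],
)

```text
time: 18.2
tool_pos: [574.7, -31.7, 131.8]
tcp_rot: [-180.0, 0.0, 52.3]
ft_force: [-5.2, -1.4, -0.7]
finger_gap: 8.8
grip_force: 99.6
```

Run:
```python
from h import *
st()
s=snapshot("wrist");print(sense()["wrist_torque"]);cv2.imwrite("pics/w7.png",cv2.resize(s["color"][130:230,180:330],(600,400),interpolation=2)[:,:,::-1])
```

```text
{'time': 18.2, 'joint_pos': [-8.25, 7.63, 95.68, -0.01, 76.71, 29.44], 'tool_pos': [574.65, -31.69, 131.79], 'tcp_rot': [-179.99, 0.02, 52.31], 'ft_force': [-5.16, -1.37, -0.67], 'wrist_torque': [-0.21, 1.0, 0.13], 'finger_gap': 8.78, 'grip_force': 99.63}
[-0.24810673  1.05712567  0.15613678]
```

```bash
cat >> h.py <<'E'
BO={1:(493.3,-41.5),2:(564.6,49.8),3:(483.3,40),4:(574.7,-31.5)}
def ptr(s,i):
    im=rect(s,84,BO[i],30,.2); h=cv2.cvtColor(im,cv2.COLOR_RGB2HSV)
    m=(h[...,0]>23)&(h[...,0]<34)&(h[...,1]>130)&(h[...,2]>70)
    r,c=np.nonzero(m); dx=-(r*.2-30); dy=-(c*.2-30); R=np.hypot(dx,dy)
    k=(R>11)&(R<27)
    g=(h[...,0]>45)&(h[...,0]<80)&(h[...,1]>100); rg,cg=np.nonzero(g)
    return k.sum(), np.degrees(np.arctan2(dy[k].mean(),dx[k].mean())).round(1), len(rg), np.degrees(np.arctan2((-(cg*.2-30)).mean(),(-(rg*.2-30)).mean())).round(1) if len(rg) else None
E
python3 - <<'E'
from h import *
import pickle
for f in ("w1.pkl","w2.pkl"):
    s=pickle.load(open(f,"rb"))
    for i in BO: print(f,i,ptr(s,i))
s=snapshot("wrist")
for i in BO: print("now",i,ptr(s,i))
print([sense()["wrist_torque"][2] for _ in range(3)])
E
```

```text
w1.pkl 1 (np.int64(927), np.float64(-36.9), 589, np.float64(-55.6))
w1.pkl 2 (np.int64(1202), np.float64(141.1), 557, np.float64(124.9))
w1.pkl 3 (np.int64(926), np.float64(-127.1), 543, np.float64(-145.9))
w1.pkl 4 (np.int64(1112), np.float64(52.4), 696, np.float64(34.5))
w2.pkl 1 (np.int64(1261), np.float64(-38.4), 378, np.float64(-60.2))
w2.pkl 2 (np.int64(1399), np.float64(141.3), 943, np.float64(126.4))
w2.pkl 3 (np.int64(1204), np.float64(-126.0), 528, np.float64(-142.0))
w2.pkl 4 (np.int64(228), np.float64(51.1), 757, np.float64(31.2))
now 1 (np.int64(0), np.float64(nan), 3627, np.float64(-77.6))
now 2 (np.int64(1148), np.float64(140.1), 792, np.float64(121.7))
now 3 (np.int64(1216), np.float64(-127.0), 1139, np.float64(-144.8))
now 4 (np.int64(1128), np.float64(42.9), 621, np.float64(37.4))
[np.float64(0.14733771617899227), np.float64(0.14733771617899227), np.float64(0.14733771617899227)]h.py:29: RuntimeWarning: Mean of empty slice.
  return k.sum(), np.degrees(np.arctan2(dy[k].mean(),dx[k].mean())).round(1), len(rg), np.degrees(np.arctan2((-(cg*.2-30)).mean(),(-(rg*.2-30)).mean())).round(1) if len(rg) else None
  ret = ret.dtype.type(ret / rcount)
```

The pointer has swung 9.3° (0.16 rad), which matches the torque of 0.15 N m. It needs another 0.18 rad.

play_rows(
  increments=[
    [-1, [0, 0, 0], 0.06],
    [-1, [0, 0, 0], 0.06],
    [-1, [0, 0, 0], 0.06],
    [-1, [0, 0, 0], 0],
    [-1, [0, 0, 0], 0],
    [-1, [0, 0, 0], 0],
  ],
)

```text
time: 18.8
tool_pos: [574.7, -31.7, 131.8]
tcp_rot: [-180.0, 0.0, 42.0]
ft_force: [-5.1, -1.7, -0.3]
finger_gap: 8.6
grip_force: 99.6
```

Run:
```python
from h import *
st();s=snapshot("wrist");print(ptr(s,4),sense()["wrist_torque"])
```

```text
{'time': 18.8, 'joint_pos': [-8.25, 7.63, 95.68, -0.01, 76.7, 39.73], 'tool_pos': [574.68, -31.72, 131.76], 'tcp_rot': [-180.0, 0.02, 42.02], 'ft_force': [-5.05, -1.73, -0.33], 'wrist_torque': [-0.22, 1.0, 0.34], 'finger_gap': 8.64, 'grip_force': 99.6}
(np.int64(1094), np.float64(35.6), 608, np.float64(35.7)) [-0.25623146  0.99267145  0.38229707]
```

Bolt 4 is home with the collar at about 0.33 rad, in the green. I'm backing off and crossing to the opposite bolt.

play_rows(
  increments=[
    [-1, [0, 0, 0], -0.124],
    [-1, [0, 0, 0], -0.124],
    [-1, [0, 0, 0], -0.124],
    [-1, [0, 0, 0], -0.124],
    [-1, [0, 0, 0], -0.054],
    [-1, [0, 0, -10], 0],
    [-1, [0, 0, -20], -0.104],
    [-1, [0, 0, 0], -0.11],
    [-1, [0, 0, 0], -0.11],
    [-1, [0, 0, 0], -0.11],
    [-1, [0, 0, 0], -0.11],
    [-1, [0, 0, 0], -0.11],
  ],
)

```text
time: 19.85
tool_pos: [576.0, -31.6, 163.3]
tcp_rot: [179.8, 0.1, 111.0]
ft_force: [-0.8, -1.2, -2.0]
finger_gap: 9.4
grip_force: 99.4
```

play_rows(
  increments=[
    [-1, [33.3, -20, 0], 0],
    [-1, [33.3, -20, 0], 0],
    [-1, [33.2, -19.8, 0], 0],
    [-1, [0, 0, 0], 0],
    [-1, [0, 0, 0], 0],
    [-1, [0, 0, 0], 0],
    [-1, [0, 0, 10], 0],
    [-1, [0, 0, 8], 0],
    [-1, [0, 0, 7], 0],
    [-1, [0, 0, 5], 0],
    [-1, [0, 0, 0], 0],
    [-1, [0, 0, 0], 0],
  ],
)

```text
time: 20.85
tool_pos: [483.2, 40.6, 130.8]
tcp_rot: [-179.9, -0.0, 110.6]
ft_force: [-0.9, -0.3, -3.2]
finger_gap: 8.8
grip_force: 99.4
```

Run:
```python
from h import *
st();s=snapshot("wrist");print(ptr(s,3),ptr(s,4))
```

```text
{'time': 20.85, 'joint_pos': [-1.27, -6.34, 109.87, 0.01, 76.57, -21.87], 'tool_pos': [483.25, 40.57, 130.75], 'tcp_rot': [-179.91, -0.04, 110.6], 'ft_force': [-0.87, -0.33, -3.18], 'wrist_torque': [-0.09, 0.23, 0.03], 'finger_gap': 8.83, 'grip_force': 99.38}
(np.int64(882), np.float64(-128.4), 920, np.float64(-145.3)) (np.int64(372), np.float64(50.5), 7267, np.float64(-86.3))
```

play_rows(
  increments=[
    [-1, [0, 0, 0], 0.1],
    [-1, [0, 0, 0], 0.1],
    [-1, [0, 0, 0], 0.1],
    [-1, [0, 0, 0], 0.1],
    [-1, [0, 0, 0], 0.1],
    [-1, [0, 0, 0], 0.1],
    [-1, [0, 0, 0], 0.1],
    [-1, [0, 0, 0], 0.1],
    [-1, [0, 0, 0], 0.1],
    [-1, [0, 0, 0], 0.1],
    [-1, [0, 0, 0], 0],
    [-1, [0, 0, 0], 0],
  ],
)

```text
time: 21.9
tool_pos: [483.1, 40.1, 131.5]
tcp_rot: [-180.0, 0.1, 53.5]
ft_force: [-2.4, -5.0, -3.7]
finger_gap: 8.9
grip_force: 99.3
```

Run:
```python
from h import *
st();s=snapshot("wrist");print(ptr(s,3),sense()["wrist_torque"])
```

```text
{'time': 21.9, 'joint_pos': [-1.27, -6.42, 109.86, -0.07, 76.64, 35.25], 'tool_pos': [483.15, 40.07, 131.54], 'tcp_rot': [-179.98, 0.1, 53.5], 'ft_force': [-2.37, -4.96, -3.66], 'wrist_torque': [-0.9, 0.7, 0.13], 'finger_gap': 8.93, 'grip_force': 99.28}
(np.int64(0), np.float64(nan), 90, np.float64(-159.8)) [-0.95600856  0.64963394  0.10097322]h.py:29: RuntimeWarning: Mean of empty slice.
  return k.sum(), np.degrees(np.arctan2(dy[k].mean(),dx[k].mean())).round(1), len(rg), np.degrees(np.arctan2((-(cg*.2-30)).mean(),(-(rg*.2-30)).mean())).round(1) if len(rg) else None
  ret = ret.dtype.type(ret / rcount)
```

play_rows(
  increments=[
    [-1, [0, 0, 0], 0.07],
    [-1, [0, 0, 0], 0.07],
    [-1, [0, 0, 0], 0.07],
    [-1, [0, 0, 0], 0],
    [-1, [0, 0, 0], 0],
    [-1, [0, 0, 0], 0],
  ],
)

```text
time: 22.45
tool_pos: [483.2, 40.0, 131.5]
tcp_rot: [180.0, 0.1, 41.5]
ft_force: [-3.8, -5.1, -3.2]
finger_gap: 8.9
grip_force: 99.2
```

Run:
```python
from h import *
st();t=snapshot("top");u=snapshot("side");print(ptr(t,3),ptr(u,3),sense()["wrist_torque"])
```

```text
{'time': 22.45, 'joint_pos': [-1.27, -6.42, 109.86, -0.08, 76.63, 47.22], 'tool_pos': [483.19, 40.03, 131.54], 'tcp_rot': [179.99, 0.11, 41.54], 'ft_force': [-3.76, -5.06, -3.19], 'wrist_torque': [-0.99, 0.6, 0.31], 'finger_gap': 8.94, 'grip_force': 99.25}
(np.int64(48), np.float64(-145.3), 18, np.float64(-145.4)) (np.int64(980), np.float64(-139.4), 0, None) [-0.9961279   0.60243419  0.33365165]
```

Bolt 3 is home: the pointer moved about 18° and the torque reads 0.32. Next I go to bolt 1.

play_rows(
  increments=[
    [-1, [0, 0, 0], -0.124],
    [-1, [0, 0, 0], -0.124],
    [-1, [0, 0, 0], -0.124],
    [-1, [0, 0, 0], -0.124],
    [-1, [0, 0, 0], -0.054],
    [-1, [0, 0, -10], 0],
    [-1, [0, 0, -20], -0.104],
    [-1, [0, 0, 0], -0.11],
    [-1, [0, 0, 0], -0.11],
    [-1, [0, 0, 0], -0.11],
    [-1, [0, 0, 0], -0.11],
    [-1, [0, 0, 0], -0.11],
  ],
)

```text
time: 23.55
tool_pos: [484.6, 41.0, 163.3]
tcp_rot: [179.9, 0.0, 110.6]
ft_force: [0.0, -0.7, -1.9]
finger_gap: 8.8
grip_force: 99.5
```

play_rows(
  increments=[
    [-1, [-26.6, -6.3, 0], 0],
    [-1, [-26.6, -6.3, 0], 0],
    [-1, [-26.7, -6.4, 0], 0],
    [-1, [0, 0, 0], 0],
    [-1, [0, 0, 0], 0],
    [-1, [0, 0, 0], 0],
    [-1, [0, 0, 10], 0],
    [-1, [0, 0, 8], 0],
    [-1, [0, 0, 7], 0],
    [-1, [0, 0, 5], 0],
    [-1, [0, 0, 0], 0],
    [-1, [0, 0, 0], 0],
  ],
)

```text
time: 24.55
tool_pos: [493.0, -40.5, 131.0]
tcp_rot: [-179.9, -0.0, 110.3]
ft_force: [-0.5, -0.4, -1.6]
finger_gap: 8.8
grip_force: 99.3
```

play_rows(
  increments=[
    [-1, [1, -0.3, 0], 0.1],
    [-1, [0, 0, 0], 0.1],
    [-1, [0, 0, 0], 0.1],
    [-1, [0, 0, 0], 0.1],
    [-1, [0, 0, 0], 0.1],
    [-1, [0, 0, 0], 0.1],
    [-1, [0, 0, 0], 0.1],
    [-1, [0, 0, 0], 0.1],
    [-1, [0, 0, 0], 0.1],
    [-1, [0, 0, 0], 0.1],
    [-1, [0, 0, 0], 0],
    [-1, [0, 0, 0], 0],
  ],
)

```text
time: 25.55
tool_pos: [492.9, -41.1, 132.0]
tcp_rot: [179.9, 0.1, 52.9]
ft_force: [-1.1, -7.0, -3.6]
finger_gap: 8.8
grip_force: 99.2
```

Run:
```python
from h import *
st();t=snapshot("top");print(ptr(t,1),sense()["wrist_torque"])
```

```text
{'time': 25.55, 'joint_pos': [-10.62, -4.95, 108.44, -0.12, 76.49, 26.47], 'tool_pos': [492.92, -41.13, 132.03], 'tcp_rot': [179.93, 0.1, 52.94], 'ft_force': [-1.07, -6.98, -3.61], 'wrist_torque': [-1.28, 0.11, 0.14], 'finger_gap': 8.84, 'grip_force': 99.24}
(np.int64(0), np.float64(nan), 0, None) [-1.28785899  0.07969316  0.12963678]h.py:29: RuntimeWarning: Mean of empty slice.
  return k.sum(), np.degrees(np.arctan2(dy[k].mean(),dx[k].mean())).round(1), len(rg), np.degrees(np.arctan2((-(cg*.2-30)).mean(),(-(rg*.2-30)).mean())).round(1) if len(rg) else None
  ret = ret.dtype.type(ret / rcount)
```

play_rows(
  increments=[
    [-1, [-0.8, 0.6, 0], 0.07],
    [-1, [0, 0, 0], 0.07],
    [-1, [0, 0, 0], 0.06],
    [-1, [0, 0, 0], 0],
    [-1, [0, 0, 0], 0],
    [-1, [0, 0, 0], 0],
  ],
)

```text
time: 26.1
tool_pos: [493.0, -41.4, 132.0]
tcp_rot: [180.0, 0.0, 41.7]
ft_force: [-0.3, -4.6, -2.8]
finger_gap: 8.8
grip_force: 99.4
```

Run:
```python
from h import *
st();s=snapshot("wrist");t=snapshot("side");print(ptr(s,1),ptr(t,1),sense()["wrist_torque"])
```

```text
{'time': 26.1, 'joint_pos': [-10.7, -4.94, 108.43, -0.05, 76.49, 37.66], 'tool_pos': [492.97, -41.37, 131.99], 'tcp_rot': [179.96, 0.03, 41.65], 'ft_force': [-0.32, -4.62, -2.8], 'wrist_torque': [-1.01, 0.17, 0.3], 'finger_gap': 8.8, 'grip_force': 99.43}
(np.int64(1229), np.float64(-52.0), 903, np.float64(-56.2)) (np.int64(1626), np.float64(-67.8), 0, None) [-1.07413979  0.14857919  0.2779368 ]
```

Bolt 1 is home at a collar twist of about 0.27 rad. Last is bolt 2.

play_rows(
  increments=[
    [-1, [0, 0, 0], -0.124],
    [-1, [0, 0, 0], -0.124],
    [-1, [0, 0, 0], -0.124],
    [-1, [0, 0, 0], -0.124],
    [-1, [0, 0, 0], -0.054],
    [-1, [0, 0, -10], 0],
    [-1, [0, 0, -20], -0.104],
    [-1, [0, 0, 0], -0.11],
    [-1, [0, 0, 0], -0.11],
    [-1, [0, 0, 0], -0.11],
    [-1, [0, 0, 0], -0.11],
    [-1, [0, 0, 0], -0.11],
  ],
)

```text
time: 27.2
tool_pos: [493.3, -40.4, 162.9]
tcp_rot: [179.9, -0.0, 110.7]
ft_force: [-0.6, 0.2, -1.3]
finger_gap: 8.8
grip_force: 99.5
```

play_rows(
  increments=[
    [-1, [20.3, 32.9, 0], 0],
    [-1, [20.3, 32.9, 0], 0],
    [-1, [20.2, 32.8, 0], 0],
    [-1, [0, 0, 0], 0],
    [-1, [0, 0, 0], 0],
    [-1, [0, 0, 0], 0],
    [-1, [0, 0, 10], 0],
    [-1, [0, 0, 8], 0],
    [-1, [0, 0, 7], 0],
    [-1, [0, 0, 5], 0],
    [-1, [0, 0, 0], 0],
    [-1, [0, 0, 0], 0],
  ],
)

```text
time: 28.2
tool_pos: [563.4, 50.2, 131.1]
tcp_rot: [-179.9, -0.0, 110.5]
ft_force: [-0.3, -0.8, -2.4]
finger_gap: 8.8
grip_force: 99.7
```

play_rows(
  increments=[
    [-1, [-0.5, 0.6, 0], 0.1],
    [-1, [0, 0, 0], 0.1],
    [-1, [0, 0, 0], 0.1],
    [-1, [0, 0, 0], 0.1],
    [-1, [0, 0, 0], 0.1],
    [-1, [0, 0, 0], 0.1],
    [-1, [0, 0, 0], 0.1],
    [-1, [0, 0, 0], 0.1],
    [-1, [0, 0, 0], 0.1],
    [-1, [0, 0, 0], 0.1],
    [-1, [0, 0, 0], 0],
    [-1, [0, 0, 0], 0],
  ],
)

```text
time: 29.2
tool_pos: [564.4, 49.9, 131.8]
tcp_rot: [-180.0, 0.1, 53.4]
ft_force: [-2.3, -1.6, -2.4]
finger_gap: 8.8
grip_force: 99.5
```

```bash
python3 -W ignore - <<'E'
from h import *
st();s=snapshot("wrist");print(ptr(s,2),sense()["wrist_torque"])
E
```

```text
{'time': 29.2, 'joint_pos': [-0.11, 6.31, 97.11, -0.03, 76.62, 36.51], 'tool_pos': [564.4, 49.89, 131.82], 'tcp_rot': [-179.99, 0.05, 53.39], 'ft_force': [-2.26, -1.59, -2.44], 'wrist_torque': [-0.48, 0.5, 0.16], 'finger_gap': 8.82, 'grip_force': 99.47}
(np.int64(1188), np.float64(130.8), 578, np.float64(125.0)) [-0.52578886  0.54891285  0.25050881]
```

play_rows(
  increments=[
    [-1, [0, 0, 0], 0.07],
    [-1, [0, 0, 0], 0.07],
    [-1, [0, 0, 0], 0.06],
    [-1, [0, 0, 0], 0],
    [-1, [0, 0, 0], 0],
    [-1, [0, 0, 0], 0],
  ],
)

```text
time: 29.75
tool_pos: [564.6, 49.9, 131.8]
tcp_rot: [180.0, 0.0, 41.9]
ft_force: [-2.2, -4.8, -2.2]
finger_gap: 9.0
grip_force: 99.6
```

```bash
python3 -W ignore - <<'E'
from h import *
st();s=snapshot("wrist");t=snapshot("top");print(ptr(s,2),ptr(t,2),sense()["wrist_torque"])
pp(t,["tray"],k=2)
im=rect(t,22,(478,286),110,.5);h=cv2.cvtColor(im,cv2.COLOR_RGB2HSV)
m=((h[...,0]>105)&(h[...,0]<125)&(h[...,1]>150)).astype(np.uint8)
(cx,cy),wh,a=cv2.minAreaRect(max(cv2.findContours(m,0,1)[0],key=len));print(478-(cy*.5-110),286-(cx*.5-110),np.array(wh)*.5,90-a)
E
```

```text
{'time': 29.75, 'joint_pos': [-0.11, 6.31, 97.11, -0.03, 76.6, 47.96], 'tool_pos': [564.56, 49.92, 131.8], 'tcp_rot': [179.99, 0.04, 41.94], 'ft_force': [-2.16, -4.75, -2.2], 'wrist_torque': [-0.84, 0.6, 0.26], 'finger_gap': 8.96, 'grip_force': 99.64}
(np.int64(1202), np.float64(122.9), 562, np.float64(128.5)) (np.int64(697), np.float64(129.4), 149, np.float64(127.2)) [-0.89811035  0.65204741  0.33853004]
tray [(0.98, [477.0, 286.0, 1.0])]
479.2419891357422 302.6990509033203 [113.82462311 146.27812195] 85.46222734451294
```

All four bolts are home and were torqued into the green. Now the wrench goes to the tray.

play_rows(
  increments=[
    [-1, [0, 0, 0], -0.124],
    [-1, [0, 0, 0], -0.124],
    [-1, [0, 0, 0], -0.124],
    [-1, [0, 0, 0], -0.124],
    [-1, [0, 0, 0], -0.054],
    [-1, [0, 0, -10], 0],
    [-1, [0, 0, -20], 0],
    [-1, [0, 0, -20], 0],
    [-1, [28.8, -21.6, 0], 0],
    [-1, [28.8, -21.6, 0], 0],
    [-1, [28.8, -21.6, 0], 0],
    [-1, [28.8, -21.6, 0], 0],
  ],
)

```text
time: 30.9
tool_pos: [515.3, 187.3, 183.5]
tcp_rot: [179.9, -0.1, 73.1]
ft_force: [0.6, -1.2, -2.5]
finger_gap: 9.0
grip_force: 99.7
```

play_rows(
  increments=[
    [-1, [28.8, -21.6, 0], 0],
    [-1, [28.8, -21.6, 0], 0],
    [-1, [28.8, -21.6, 0], 0],
    [-1, [0, 0, 30], 0],
    [-1, [0, 0, 35], 0],
    [-1, [0, 0, 30], 0],
    [-1, [0, 0, 20], 0],
    [-1, [0, 0, 10], 0],
    [-1, [0, 0, 0], 0],
    [-1, [0, 0, 0], 0],
    [-1, [0, 0, 0], 0],
  ],
)

```text
time: 31.82
tool_pos: [479.7, 287.7, 59.3]
tcp_rot: [179.8, -0.2, 73.2]
ft_force: [-0.0, 0.1, -2.1]
finger_gap: 8.6
grip_force: 99.7
```

```bash
python3 -W ignore - <<'E'
from h import *
st();t=snapshot("top");s=snapshot("side")
for c in (t,s): pp(c,["wrench","tray"],k=5)
E
```

```text
{'time': 31.82, 'joint_pos': [25.7, 9.69, 101.55, 0.01, 68.54, 42.45], 'tool_pos': [479.65, 287.71, 59.25], 'tcp_rot': [179.85, -0.15, 73.24], 'ft_force': [-0.03, 0.14, -2.05], 'wrist_torque': [0.02, -0.03, -0.04], 'finger_gap': 8.59, 'grip_force': 99.75}
wrench [(0.72, [375.0, -366.0, 0.0]), (0.64, [503.0, -362.0, -1.0]), (0.52, [479.0, 286.0, 3.0]), (0.42, [482.0, 285.0, 17.0])]
tray [(0.62, [479.0, 284.0, 5.0])]
wrench [(0.85, [370.0, -369.0, -3.0]), (0.84, [527.0, -287.0, -4.0]), (0.83, [500.0, -364.0, -4.0]), (0.65, [303.0, -300.0, -0.0]), (0.57, [481.0, 283.0, 17.0])]
tray [(0.6, [480.0, 286.0, -6.0]), (0.51, [479.0, 284.0, 14.0])]
```

play_rows(
  increments=[
    [-1, [0, 0, 6], 0],
    [-1, [0, 0, 4], 0],
    [-1, [0, 0, 2.5], 0],
    [-1, [0, 0, 0], 0],
    [-1, [0, 0, 0], 0],
    [-1, [0, 0, 0], 0],
  ],
)

```text
time: 32.62
tool_pos: [478.3, 287.0, 45.7]
tcp_rot: [180.0, -0.0, 73.3]
ft_force: [-5.6, -4.0, 14.1]
finger_gap: 9.1
grip_force: 102.2
```

play_rows(
  increments=[
    [-1, [0, 0, -0.7], 0],
    [-0.7, [0, 0, 0], 0],
    [-0.5, [0, 0, 0], 0],
    [0, [0, 0, 0], 0],
    [1, [0, 0, 0], 0],
    [1, [0, 0, 0], 0],
    [1, [0, 0, 0], 0],
    [1, [0, 0, 0], 0],
    [1, [0, 0, 0], 0],
    [1, [0, 0, 0], 0],
  ],
)

```text
time: 33.45
tool_pos: [477.9, 286.9, 45.0]
tcp_rot: [-180.0, 0.0, 73.3]
ft_force: [-0.6, -0.1, 0.5]
finger_gap: 85.4
grip_force: 0.0
```

play_rows(
  increments=[
    [1, [0, 0, -10], 0],
    [1, [0, 0, -25], 0],
    [1, [0, 0, -35], 0],
    [1, [0, 0, -40], 0],
    [1, [0, 0, -40], 0],
    [1, [0, 0, -40], 0],
    [1, [0, 0, 0], 0],
    [1, [0, 0, 0], 0],
    [1, [0, 0, 0], 0],
  ],
)

```text
time: 34.2
tool_pos: [478.0, 286.9, 235.6]
tcp_rot: [180.0, -0.0, 73.3]
ft_force: [0.1, 0.0, -0.4]
finger_gap: 85.5
grip_force: 0.0
```

```bash
python3 -W ignore - <<'E'
from h import *
st();s=snapshot("wrist");t=snapshot("side")
for c in (s,t): pp(c,["wrench","tray"],k=5)
for i in BO:
    print(i,ptr(s,i))
    im=rect(s,105,BO[i],14,.1);h=cv2.cvtColor(im,cv2.COLOR_RGB2HSV)
    m=((h[...,0]>8)&(h[...,0]<22)&(h[...,1]>110)&(h[...,2]>120)).astype(np.uint8)
    m=cv2.morphologyEx(m,cv2.MORPH_CLOSE,np.ones((25,25)))
    cc=cv2.findContours(m,0,1)[0]
    if cc:
        r=cv2.minAreaRect(max(cc,key=cv2.contourArea)); print("head",90-r[2],np.array(r[1])*.1)
E
```

```text
{'time': 34.2, 'joint_pos': [25.7, 0.73, 91.88, -0.0, 87.33, 42.43], 'tool_pos': [477.98, 286.89, 235.61], 'tcp_rot': [179.96, -0.04, 73.27], 'ft_force': [0.05, 0.04, -0.38], 'wrist_torque': [-0.05, 0.01, -0.01], 'finger_gap': 85.53, 'grip_force': 0.0}
wrench [(0.77, [479.0, 285.0, 3.0]), (0.15, [668.0, 400.0, 3.0])]
tray [(0.71, [483.0, 291.0, -2.0]), (0.46, [755.0, 224.0, 3.0]), (0.45, [677.0, -205.0, 5.0])]
wrench [(0.77, [370.0, -369.0, -2.0]), (0.75, [497.0, -364.0, -3.0]), (0.74, [303.0, -300.0, 2.0]), (0.7, [526.0, -289.0, -3.0]), (0.44, [478.0, 283.0, 6.0])]
tray [(0.92, [479.0, 284.0, -8.0])]
1 (np.int64(0), np.float64(nan), 5657, np.float64(66.9))
2 (np.int64(0), np.float64(nan), 6887, np.float64(92.0))
3 (np.int64(0), np.float64(nan), 7793, np.float64(-145.9))
4 (np.int64(0), np.float64(nan), 3372, np.float64(92.4))
head 80.88864326477051 [ 5.52934151 11.34371872]
```

```bash
python3 -c "
from h import *
print(hand_in())"
```

```text
the job is handed in; nothing more can be done
None
```

The job is handed in: all four bolts took both passes in cross order and stopped with their pointers in green (about 0.25–0.35 rad), and the wrench stands released in the blue tray.

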